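# Hang three blower wheels on the draining pegs in reverse order

### The job

Move the three freshly washed blower wheels from the stands on the wooden board to the leaning pegs of the steel drip tray, in reverse order, ready for reassembly: the wheel that stood leftmost (as seen from the robot) goes on the rightmost peg, the middle one on the middle peg, the rightmost on the leftmost peg. Each must stay mouth down over its own peg with its rim flat on the leaning seat plate, and be let go; leave the dish of screws where it is.

Things in the scene. Friction and masses are not known exactly. Their poses are not given: they have to be found in the camera images.
- wheel_tall: tall, narrow blower wheel: bare aluminium squirrel-cage impeller like a cup, mouth down; outside diameter 48 mm, wall 3 mm, 60 mm from mouth to the closed back plate on top (3 mm thick), on which a steel hub 18 mm across stands 10 mm high. Loose, about 110 g, can be gripped across its outside. Origin: centre of the mouth; z from mouth to back plate; yaw of no matter.
- stand_tall: fixed grey stand under the tall, narrow wheel at the start: one of three equal discs, 76 mm across, 12 mm thick, 105 mm apart in a row on an 18 mm thick wooden board (310 x 100 mm); a stub 24 mm across rises 14 mm inside the wheel. Origin: centre of the disc's underside; the wheel's mouth rests 12 mm above it. z up, y along the row to the robot's left.
- wheel_middle: middle-sized blower wheel: bare aluminium squirrel-cage impeller like a cup, mouth down; outside diameter 56 mm, wall 3 mm, 48 mm from mouth to the closed back plate on top (3 mm thick), on which a steel hub 18 mm across stands 10 mm high. Loose, about 110 g, can be gripped across its outside. Origin: centre of the mouth; z from mouth to back plate; yaw of no matter.
- stand_middle: fixed grey stand under the middle-sized wheel at the start: one of three equal discs, 76 mm across, 12 mm thick, 105 mm apart in a row on an 18 mm thick wooden board (310 x 100 mm); a stub 24 mm across rises 14 mm inside the wheel. Origin: centre of the disc's underside; the wheel's mouth rests 12 mm above it. z up, y along the row to the robot's left.
- wheel_wide: wide, flat blower wheel: bare aluminium squirrel-cage impeller like a cup, mouth down; outside diameter 64 mm, wall 3 mm, 38 mm from mouth to the closed back plate on top (3 mm thick), on which a steel hub 18 mm across stands 10 mm high. Loose, about 120 g, can be gripped across its outside. Origin: centre of the mouth; z from mouth to back plate; yaw of no matter.
- stand_wide: fixed grey stand under the wide, flat wheel at the start: one of three equal discs, 76 mm across, 12 mm thick, 105 mm apart in a row on an 18 mm thick wooden board (310 x 100 mm); a stub 24 mm across rises 14 mm inside the wheel. Origin: centre of the disc's underside; the wheel's mouth rests 12 mm above it. z up, y along the row to the robot's left.
- peg_a: one of 3 equal draining pegs 105 mm apart in a row on a steel tray (310 x 130 mm), letters in any order: steel seat plate 72 mm across with a black tapered peg, 28 mm across at its foot, 26 mm at 10 mm up, 12 mm at the tip 26 mm up; all leaning 15 deg towards the robot. Origin: centre of the plate's top face, about 60 mm above the bench; z along the peg to its tip, y along the row to the robot's left.
- peg_b: one of 3 equal draining pegs 105 mm apart in a row on a steel tray (310 x 130 mm), letters in any order: steel seat plate 72 mm across with a black tapered peg, 28 mm across at its foot, 26 mm at 10 mm up, 12 mm at the tip 26 mm up; all leaning 15 deg towards the robot. Origin: centre of the plate's top face, about 60 mm above the bench; z along the peg to its tip, y along the row to the robot's left.
- peg_c: one of 3 equal draining pegs 105 mm apart in a row on a steel tray (310 x 130 mm), letters in any order: steel seat plate 72 mm across with a black tapered peg, 28 mm across at its foot, 26 mm at 10 mm up, 12 mm at the tip 26 mm up; all leaning 15 deg towards the robot. Origin: centre of the plate's top face, about 60 mm above the bench; z along the peg to its tip, y along the row to the robot's left.
- dish: bystander: a steel dish of screws, 124 mm across and 24 mm high, loose on the bench beyond the racks, origin under its centre; to be left where it is
Things that resemble listed ones, but are neither listed nor needed, are in the scene too. Leave any turquoise look-alike of the part that bears peg_b alone.

How it is judged:
By the outcome, as a careful person would: the job done as asked, in the order asked, and still so for the second after the job is handed in, with the robot touching nothing.
It also fails if it takes over 77 s, if anything falls off the work surface, if the arm or the gripper's body presses on something with over 40 N, if the wrist force passes 120 N, or if a joint passes its speed limit or range.

### The arm

A 6-joint arm with a two-finger parallel gripper is mounted at the origin on the work surface. World frame = base frame: x ahead of the robot, y to its left, z up, the work surface at z = 0. Lengths are in mm, angles in rad, forces in N, time in s.
With the tool pointing down it reaches from about 300 to 775 mm from the base axis. Payload 14.6 kg.
Tool frame: the origin (TCP) lies at the very end of the fingers, on their centre line; the grasp point (between the pads) lies 19 mm behind it; z points along the fingers, y is the line along which they close (so a half turn about z gives the same grasp; the last joint's range is limited). The gripper opens to 94 mm and grips with 3 to 60 N. Pads are 16 mm wide; open, the fingers measure 119 mm over their backs; the gripper's body (75 mm by 177 mm) begins 78 mm behind the grasp point.
Start: joints at [-1.184, 0.3, 1.521, -0, 1.321, -0.067], TCP at [241.103, -494.326, 205.446] pointing down, gripper open.
Joint ranges: [-3.03, 3.03], [-0.79, 2.21], [0.23, 2.52], [-1.04, 4.18], [0, 3.07], [-2.55, 2.55]. Speed limits (rad/s): [2.22, 2.22, 2.57, 3.14, 3.14, 3.14].

### API

Orientations are given as [roll, pitch, yaw] about the fixed x, y, z axes, in that order (R = Rz(yaw) Ry(pitch) Rx(roll)).
In Python, from cell import manip, camera, get_calibration gives the robot as it stands. The module is installed in compiled form; this text tells all that it offers.
- The arm moves only by the tool jog_arm, never from a script. Its argument "plan" is one flat list of numbers, 6 for each row, row after row: the shift along the world's x, y, z in m, then the turn, a rotation vector about the world's x, y, z in degrees. A call has 1 to 20 rows; each row is the pose to reach, as a shift and turn from the pose commanded when the call began; what a row does not reach only later rows make up. A row lasts 1/10 s, in which the tool goes at most 50 mm and 8.59 degrees, less where a joint would pass 70% of its speed; a pose out of reach is approached as far as the arm can. A call with a gripper value outside its range is refused whole. "claw" is the finger opening in m, from 0 to 0.094, set as the call begins (left out, the last holds). The fingers move at their own pace and stop on an object; "force" is the grip in N (left out, the last holds). Time passes only in rows, so rows that repeat a pose let the fingers close. It gives the time, the measured TCP pose, the force, the opening and the grip force at its end, in the units of the state.
- manip.read_state(): the state, without advancing time (a new reading comes with each control period).
- camera(name): name is "scene" or "side" or "wrist"; returns (picture, depth): 480x640x3 uint8, red, green, blue; 480x640 float32, mm along the optical axis (not along the pixel's ray), 0 where there is no reading.
- get_calibration(name): a dict with "fx", "fy", "cx", "cy" (pixels), "origin" and "attitude" of the camera in the world. Camera axes: x right, y down, z forward; pixel columns grow to the right and rows downward; lengths in mm; the calibration is good to about 2 mm. A picture is of the moment at which its call begins: read the wrist's pose just before it. get_calibration takes no time and is no camera call; for the wrist camera it gives the pose at the moment of the call.
- manip.sign_off(): hands the job in; it is judged then, once.
The state is a dict: "clock": time; "joints": joint angles; "qd": joint speeds; "effort": joint torques, N m; "eef_pos": TCP position; "eef_rot": TCP orientation; "wrist_force": force on the tool from outside, world axes, zero at the start; "moment": the same for the moment, N m; "finger_gap": finger opening in mm; "finger_force": force on a finger pad.
Only numpy, scipy, OpenCV 4.12 (cv2) and the standard library are available. Lean on these libraries where they do the work, as an engineer would, in place of code of your own. Each camera call takes 0.05 s, during which the arm holds its last target. There are 200 camera calls.

## Working session

There is one attempt and no reset: what is moved stays moved. The work goes in short steps, Python scripts to look and compute and a tool call to move; the robot and the scene stay as the last step left them, time stands still between calls to the robot, and variables do not carry over. Pictures are saved under pics/ and viewed, at most 14 in all, crops included, and the job is handed in when it is done.

Besides the shell and the picture viewer there is one more tool, called after "Request:" as name(argument=value, ...) on one line, values as JSON. jog_arm: Moves the arm, as the interface text tells. Its arguments: {"type":"object","properties":{"plan":{"type":"array"},"claw":{"type":"number"},"force":{"type":"number"}},"required":["plan"]}

```bash
mkdir -p pics; cat > h.py <<'E'
import numpy as np, cv2
from cell import manip, camera, get_calibration
def snap(name,tag):
    c=get_calibration(name); p,d=camera(name)
    cv2.imwrite(f'pics/{tag}.png',p[:,:,::-1]); np.savez(f'{tag}.npz',p=p,d=d,c=np.array(c,dtype=object))
    return c,p,d
def load(tag):
    z=np.load(f'{tag}.npz',allow_pickle=True); return z['c'].item(),z['p'],z['d']
def rot(c):
    from scipy.spatial.transform import Rotation as R
    a=np.array(c['attitude'],float)
    if a.shape==(3,3): return a
    if a.size==4: return R.from_quat(a).as_matrix()
    return R.from_euler('xyz',a).as_matrix()
def cloud(c,d):
    v,u=np.mgrid[0:d.shape[0],0:d.shape[1]]
    P=np.dstack([(u-c['cx'])/c['fx']*d,(v-c['cy'])/c['fy']*d,d])
    W=P@rot(c).T+np.array(c['origin']); W[d==0]=np.nan
    return W
E
python3 - <<'E'
from h import *
for n in ('scene','side'):
    c,p,d=snap(n,n+'0'); print(c)
print(manip.read_state())
E
```

```text
{'fx': 501.9841473766776, 'fy': 501.9841473766776, 'cx': 322.9344433554141, 'cy': 249.13738830845475, 'origin': array([1136.67616842,  722.65369791,  781.9564358 ]), 'attitude': array([-2.20848017, -0.00625393,  2.58598313])}
{'fx': 531.7714140314013, 'fy': 531.7714140314013, 'cx': 308.1636848911527, 'cy': 238.3529612869181, 'origin': array([502.42126381, 781.50284536, 799.76711423]), 'attitude': array([-2.27109688,  0.00868914, -3.01208198])}
{'clock': 0.1, 'joints': array([-1.18360970e+00,  3.00439502e-01,  1.52147938e+00,  1.66526452e-05,
        1.32070449e+00, -6.65901869e-02]), 'qd': array([ 0.0011618 , -0.00172152, -0.00191974,  0.00159211, -0.00050593,
       -0.00016236]), 'effort': array([ 1.22976227e-03, -5.32642579e+01, -3.53285122e+01,  7.09401886e-02,
        2.34904687e-02, -4.61451873e-05]), 'eef_pos': array([ 241.02237362, -494.13092343,  204.94668328]), 'eef_rot': array([-3.14056529e+00, -8.46800353e-05,  4.53772645e-01]), 'wrist_force': array([-0.52902079, -0.45749697, -0.25882858]), 'moment': array([ 0.01346809,  0.01893703, -0.02237165]), 'finger_force': 0.0, 'finger_gap': 93.96266372639386}
```

View pics/scene0.png

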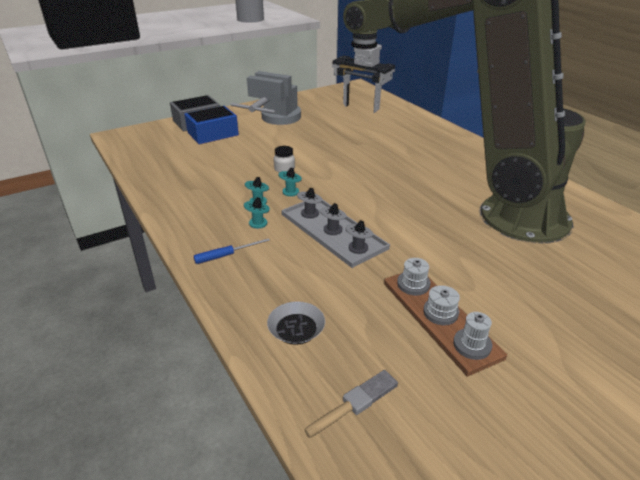

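View pics/side0.png

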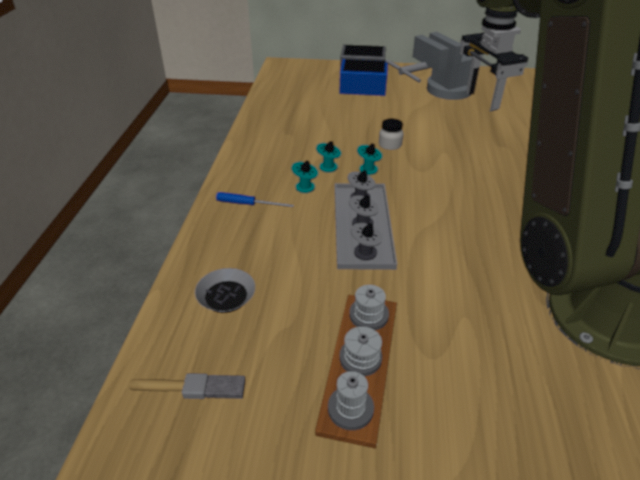

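The two pictures show the same layout.

- **Wheels:** on the board at scene (416,275), (442,303) and (476,333).
- **Steel tray:** its three grey pegs have tips near side (363,175), (365,198) and (368,228). These are on the steel tray, so they fit peg_a to peg_c.
- **Look-alikes:** the turquoise ones at side (305,175), (329,155) and (370,158) are loose on the bench, so I leave them alone.

Next I measure from depth and confirm with an enlarged crop.

```bash
python3 - <<'E'
from h import *
np.set_printoptions(precision=1,suppress=True)
out={}
for n in ('side','scene'):
    c,p,d=load(n+'0'); W=cloud(c,d)
    if n=='side':
        wb=[(300,280,420,445)]; boxes={'tall':(325,365,380,425),'mid':(335,328,390,372),'near':(345,283,395,327),'p3':(345,215,385,262),'p2':(345,190,385,214),'p1':(345,168,385,189)}
        crop=cv2.resize(p[130:430,250:450],None,fx=2,fy=2,interpolation=cv2.INTER_CUBIC)
        cv2.imwrite('pics/crop1.png',crop[:,:,::-1])
        M=W[100:450,200:460].reshape(-1,3)
    else: M=W[100:400,180:560].reshape(-1,3)
    M=M[np.isfinite(M).all(1)]
    sel=(M[:,2]>85)&(M[:,2]<160)
    # top-view height map of tall points
    S=M[sel&(M[:,0]>300)&(M[:,0]<800)]
    lab=np.zeros((600,900),np.uint8)
    ix=((S[:,0]-250)).astype(int).clip(0,599); iy=(S[:,1]+450).astype(int).clip(0,899)
    lab[ix,iy]=255
    lab=cv2.dilate(lab,np.ones((7,7)))
    k,L=cv2.connectedComponents(lab)
    print(n)
    for i in range(1,k):
        q=S[L[ix,iy]==i]
        if len(q)<8: continue
        zt=np.percentile(q[:,2],98); t=q[q[:,2]>zt-4]
        print(len(q),'min',q.min(0),'max',q.max(0),'topmean',t.mean(0))
E
```

```text
side
46 min [474.5  74.7  85. ] max [491.4  91.7  89.5] topmean [483.   82.4  87.3]
654 min [479.9 264.   85.1] max [527.2 312.9 102.3] topmean [503.1 289.2  98.9]
scene
474 min [  300.7 -1182.4    85. ] max [ 631.7 -461.4  126.6] topmean [ 385.4 -910.8  123. ]
38 min [477.7  70.8  85.2] max [495.7  87.5  91.8] topmean [486.9  80.7  89.3]
369 min [481.3 264.   85.2] max [530.4 311.2 103.4] topmean [506.7 288.  100.8]
9 min [ 491.7 -127.6   85.1] max [ 501.1 -116.2   89.4] topmean [ 496.  -120.4   86.7]
9 min [ 501.  -233.2   85. ] max [ 511.1 -218.4   88.3] topmean [ 507.  -226.7   86.1]
11 min [ 512.6 -337.7   85.1] max [ 527.7 -322.6   89.1] topmean [ 519.9 -328.7   86.6]
```

View pics/crop1.png

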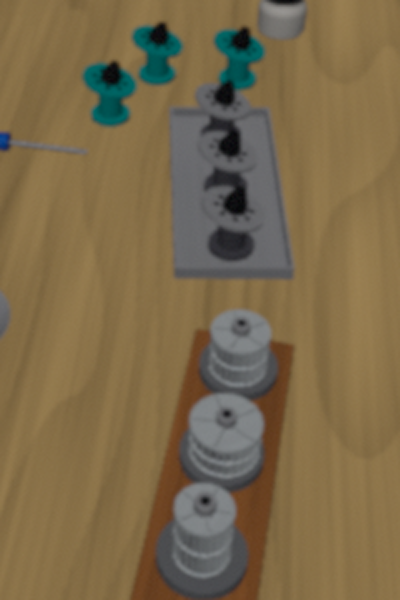

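The crop confirms three grey plates with black pegs on the steel tray; the turquoise ones are separate. Left to right from the robot, the wheels are tall (y≈289), wide (y≈185) and middle-sized (y≈82). So tall goes to the right peg (y≈-328), wide to the centre peg (-227) and middle-sized to the left peg (-120). Next is a wrist view above the tray.

Request:
jog_arm(plan=[0,0,0.15,0,0,0,0,0,0.15,0,0,0,0.22,0.27,0.15,0,0,-20,0.22,0.27,0.15,0,0,-20,0.22,0.27,0.15,0,0,-20,0.22,0.27,0.15,0,0,-20,0.22,0.27,0.15,0,0,-20,0.22,0.27,0.15,0,0,-20,0.22,0.27,0.15,0,0,-20,0.22,0.27,0.15,0,0,-20,0.22,0.27,0.15,0,0,-20,0.22,0.27,0.15,0,0,-20])

```text
clock: 1.3
eef_pos: [460.5, -225.1, 355.0]
eef_rot: [-3.141, 0.001, 0.104]
wrist_force: [-0.6, 0.4, -0.2]
finger_gap: 94.3
finger_force: 0.0
```

```bash
python3 - <<'E'
from h import *
s=manip.read_state(); print(s['eef_pos'],s['eef_rot'],s['clock']); c,p,d=snap('wrist','w1'); print(c)
E
```

```text
[ 460.54534812 -225.05015179  355.03030229] [-3.14135499e+00  7.14286029e-04  1.04253888e-01] 1.3
{'fx': 396.0859668254557, 'fy': 396.0859668254557, 'cx': 320.31794576529853, 'cy': 242.70888074809946, 'origin': array([ 540.31842755, -216.61484484,  533.86775284]), 'attitude': array([ 2.86294546e+00, -2.35795858e-04, -1.46560368e+00])}
```

View pics/w1.png

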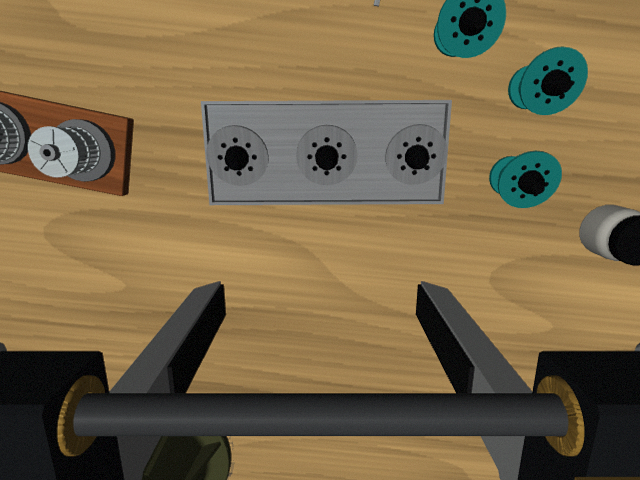

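The wrist view shows the three grey pegs square on: plates at (237,155), (326,155) and (416,155). The turquoise look-alikes are beyond, at the upper right. I fit the plates from depth.

```bash
cat >> h.py <<'E'
from scipy.optimize import least_squares
def disc(W,P0,n,r,tol=3,rin=0):
    """centre of a disc of radius r with normal n near P0: fit height, then circle to hull"""
    n=np.array(n)/np.linalg.norm(n); x=np.cross([0,1,0],n); x/=np.linalg.norm(x); y=np.cross(n,x)
    Q=W.reshape(-1,3); Q=Q[np.isfinite(Q).all(1)]-P0
    L=np.c_[Q@x,Q@y,Q@n]
    L=L[(np.hypot(L[:,0],L[:,1])<r+12)&(abs(L[:,2])<8)]
    z0=np.median(L[np.hypot(L[:,0],L[:,1])>rin][:,2]); L=L[abs(L[:,2]-z0)<tol]
    h=cv2.convexHull(L[:,:2].astype(np.float32))[:,0]
    f=least_squares(lambda p:np.hypot(h[:,0]-p[0],h[:,1]-p[1])-p[2],[0,0,r],loss='soft_l1')
    q=L[np.hypot(L[:,0],L[:,1])>rin]; A=np.linalg.lstsq(np.c_[q[:,:2],np.ones(len(q))],q[:,2],rcond=None)[0]
    return P0+x*f.x[0]+y*f.x[1]+n*z0, f.x[2], A[:2], len(L)
E
python3 - <<'E'
from h import *
np.set_printoptions(precision=2,suppress=True)
for t in('w1','side0','scene0'):
    c,p,d=load(t); W=cloud(c,d); print(t)
    for p0 in([502,-120,60],[513,-226,60],[526,-328,60]):
        yaw=.115;n=[-np.sin(.2618)*np.cos(yaw),-np.sin(.2618)*np.sin(yaw),np.cos(.2618)]
        P=np.array(p0,float)
        for _ in range(2): P,r,A,k=disc(W,P,n,36,rin=16)
        print(P,r,A,k)
    if t!='w1':
        for p0,r0 in(([505,289,90],24),([494,186,68],32),([485,82,78],28)):
            P=np.array(p0,float)
            for _ in range(2): P,r,A,k=disc(W,P,[0,0,1],r0,rin=11)
            print('wheel',P,r,A,k)
E
```

```text
w1
[ 499.81 -122.7    59.59] 35.921713259157976 [-0. -0.] 2441
[ 511.27 -227.03   59.67] 35.91408119549158 [-0. -0.] 2460
[ 522.96 -331.35   59.77] 35.88219602480213 [-0. -0.] 2450
side0
[ 497.34 -120.16   58.22] 36.253216455261864 [0. 0.] 413
[ 509.01 -224.63   58.13] 36.129546152118266 [-0.  0.] 328
[ 519.72 -329.98   57.74] 36.47928690223378 [ 0. -0.] 271
wheel [503.46 288.48  88.76] 24.046122649678907 [ 0. -0.] 512
wheel [490.75 182.53  66.74] 32.121204570810974 [-0.  0.] 726
wheel [482.71  81.    76.71] 28.255928488985298 [-0. -0.] 430
scene0
[ 500.75 -121.82   61.11] 36.18165128507334 [-0.01 -0.01] 222
[ 513.   -226.39   61.4 ] 36.42868737588951 [-0.01 -0.01] 187
[ 524.   -328.81   61.5 ] 36.128940994936066 [-0.01 -0.  ] 168
wheel [505.94 287.4   90.76] 24.201104989935708 [-0. -0.] 280
wheel [494.34 180.9   68.86] 32.44780838280543 [0.01 0.  ] 419
wheel [486.1   80.41  78.86] 28.339989599946207 [-0.  0.] 255
```

Request:
jog_arm(plan=[0.044,0.512,-0.205,0,0,0,0.044,0.512,-0.205,0,0,0,0.044,0.512,-0.205,0,0,0,0.044,0.512,-0.205,0,0,0,0.044,0.512,-0.205,0,0,0,0.044,0.512,-0.205,0,0,0,0.044,0.512,-0.205,0,0,0,0.044,0.512,-0.205,0,0,0,0.044,0.512,-0.205,0,0,0,0.044,0.512,-0.205,0,0,0,0.044,0.512,-0.205,0,0,0,0.044,0.512,-0.205,0,0,0,0.044,0.512,-0.205,0,0,0,0.044,0.512,-0.205,0,0,0,0.044,0.512,-0.245,0,0,0,0.044,0.512,-0.285,0,0,0,0.044,0.512,-0.314,0,0,0,0.044,0.512,-0.314,0,0,0], claw=0.075, force=20)

```text
clock: 3.15
eef_pos: [504.1, 285.2, 38.9]
eef_rot: [3.14, 0.005, 0.103]
wrist_force: [0.8, 0.1, -0.1]
finger_gap: 75.1
finger_force: 0.0
```

```bash
python3 - <<'E'
from h import *
snap('wrist','w2'); s=manip.read_state(); print(s['eef_pos'],s['eef_rot'],s['wrist_force'])
E
```

```text
[505.22525158 286.10266276  41.50344375] [3.14099225e+00 1.40325298e-03 1.02892690e-01] [-0.08507729  0.51382147 -0.10913381]
```

View pics/w2.png

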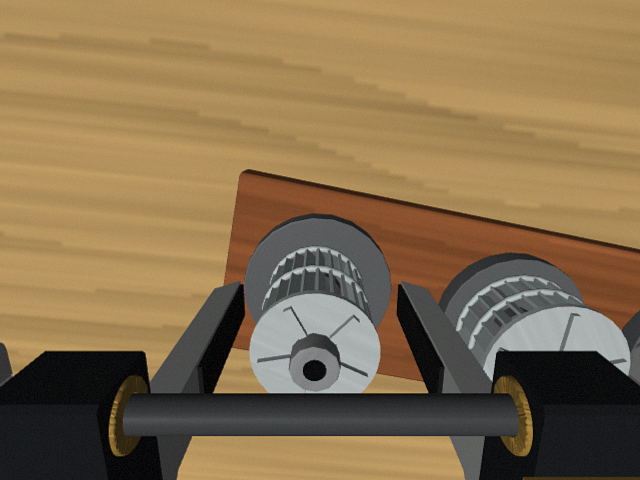

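The open fingers straddle the tall wheel, which is roughly centred with its hub at (315,368). I check its centre with wrist depth while closing.

Request:
jog_arm(plan=[0,0,0,0,0,0,0,0,0,0,0,0,0,0,0,0,0,0,0,0,0,0,0,0,0,0,0,0,0,0,0,0,0,0,0,0], claw=0.03, force=20)

```text
clock: 3.8
eef_pos: [505.5, 287.8, 42.5]
eef_rot: [-3.141, -0.001, 0.105]
wrist_force: [-0.7, -2.0, 7.0]
finger_gap: 48.3
finger_force: 20.0
```

```bash
python3 - <<'E'
from h import *
c,p,d=load('w2'); W=cloud(c,d)
for p0,r0 in(([505,288,90],24),([493,182,68],32)):
    P=np.array(p0,float)
    for _ in range(2): P,r,A,k=disc(W,P,[0,0,1],r0,rin=11)
    print(P,r,A,k)
s=manip.read_state(); print(s['eef_pos'],s['eef_rot'],s['finger_gap'],s['finger_force'])
E
```

```text
[505.95735431 288.37442873  89.83505607] 24.492544588323433 [-0.00587602 -0.00363269] 9114
[494.21778954 181.35978034  67.75578026] 31.487440202565402 [-0.00919728 -0.01165198] 5633
[505.54424258 287.81127605  42.49430691] [-3.14128841e+00 -1.37020092e-03  1.04773294e-01] 48.32696260200296 20.000970308901742
```

Request:
jog_arm(plan=[0,0,0.03,0,0,0,0,0,0.06,0,0,0,0,0,0.11,0,0,0,0,-0.15,0.11,0,0,0,0,-0.621,0.11,1.65,-14.9,0,0,-0.621,0.11,1.65,-14.9,0,0,-0.621,0.11,1.65,-14.9,0,0,-0.621,0.11,1.65,-14.9,0,0,-0.621,0.11,1.65,-14.9,0,0,-0.621,0.11,1.65,-14.9,0,0,-0.621,0.11,1.65,-14.9,0,0,-0.621,0.11,1.65,-14.9,0,0,-0.621,0.11,1.65,-14.9,0,0,-0.621,0.11,1.65,-14.9,0,0,-0.621,0.11,1.65,-14.9,0,0,-0.621,0.11,1.65,-14.9,0,0,-0.621,0.087,1.65,-14.9,0,0,-0.621,0.087,1.65,-14.9,0,0,-0.621,0.087,1.65,-14.9,0,0,-0.621,0.087,1.65,-14.9,0])

```text
clock: 5.8
eef_pos: [505.5, -333.0, 129.6]
eef_rot: [-3.141, -0.262, 0.106]
wrist_force: [-0.3, -0.3, -1.1]
finger_gap: 48.2
finger_force: 20.0
```

```bash
python3 - <<'E'
from h import *
from scipy.spatial.transform import Rotation as R
c,p,d=snap('wrist','w3'); W=cloud(c,d); s=manip.read_state()
Rm=R.from_euler('xyz',s['eef_rot']).as_matrix(); n=-Rm[:,2]
print(s['eef_pos'],n,Rm[:,1],s['finger_gap'],s['wrist_force'])
P=s['eef_pos']+n*48.5
for _ in range(2): P,r,A,k=disc(W,P,n,24,rin=11)
print(P,r,A,k,'mouth',P-60*n)
E
```

```text
[ 505.58278631 -333.05118133  129.65758464] [-0.25816125 -0.02776919  0.96570267] [ 1.05527720e-01 -9.94416287e-01 -3.84140595e-04] 48.42615114871573 [ 0.03270371  1.10112114 -0.46651578]
[ 494.00768597 -334.58800252  175.39333771] 24.635724089182713 [-0.00882498 -0.0014559 ] 9289 mouth [ 509.49736103 -332.92185118  117.4511777 ]
```

View pics/w3.png

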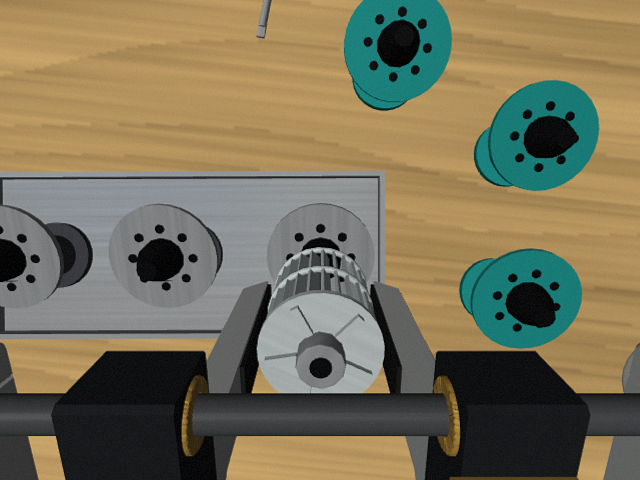

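The tall wheel is held tilted over the right-hand steel peg: plate at (320,240), wheel at (320,350). The offset is within 2 mm, so I lower it.

Request:
jog_arm(plan=[0.003,0,-0.0145,0,0,0,0.0067,0.001,-0.029,0,0,0,0.0106,0.001,-0.0435,0,0,0,0.0124,0.001,-0.0502,0,0,0,0.0134,0.0015,-0.054,0,0,0,0.0139,0.0015,-0.056,0,0,0,0.0139,0.0015,-0.056,0,0,0,0.0139,0.0015,-0.056,0,0,0])

```text
clock: 6.65
eef_pos: [519.1, -332.0, 72.9]
eef_rot: [-3.141, -0.262, 0.105]
wrist_force: [-0.7, -0.7, -1.7]
finger_gap: 48.2
finger_force: 20.0
```

Request:
jog_arm(plan=[0.0003,0,-0.001,0,0,0,0.0005,0,-0.002,0,0,0,0.0005,0,-0.002,0,0,0])

```text
clock: 6.95
eef_pos: [519.6, -332.1, 72.0]
eef_rot: [-3.141, -0.262, 0.105]
wrist_force: [-10.0, 4.4, 14.4]
finger_gap: 48.3
finger_force: 20.0
```

Contact. I release with a small opening.

Request:
jog_arm(plan=[0,0,0,0,0,0,0,0,0,0,0,0,0,0,0,0,0,0,0,0,0,0,0,0,0,0,0,0,0,0], claw=0.07)

```text
clock: 7.45
eef_pos: [519.5, -331.8, 70.3]
eef_rot: [-3.14, -0.262, 0.105]
wrist_force: [-0.4, -0.4, -0.0]
finger_gap: 69.5
finger_force: 0.0
```

```bash
cat >> h.py <<'E'
from scipy.spatial.transform import Rotation as R
def check(tag,h,r0,seat):
    c,p,d=snap('wrist',tag); W=cloud(c,d); s=manip.read_state()
    n=np.array([-.2572,-.0285,.9659]); P=np.array(seat)+n*h
    for _ in range(2): P,r,A,k=disc(W,P,n,r0,rin=11)
    L=np.dot(P-h*n-seat,n)
    print(s['eef_pos'],s['finger_gap'],s['wrist_force'],'top',P,'r',r,'tilt',A,'k',k,'mouth-seat',P-h*n-seat,'height',L)
E
python3 - <<'E'
from h import *
check('w4',60,24,[522.96,-331.35,59.77])
E
```

```text
[ 519.50741636 -331.78681824   70.3658584 ] 70.06620792814272 [-0.42968081 -0.84536737 -0.05136898] top [ 499.11957404 -332.28282375  115.64906126] r 32.63452962145224 tilt [-0.01103842 -0.00091484] k 8788 mouth-seat [-8.40842596  0.77717625 -2.07493874] height 0.13631430010747633
```

Request:
jog_arm(plan=[-0.013,-0.0015,0.0485,0,0,0,-0.026,-0.003,0.097,0,0,0,-0.026,-0.003,0.097,0,0,0,-0.025,0.513,0.09,-1.65,14.9,0,-0.025,0.513,0.09,-1.65,14.9,0,-0.025,0.513,0.09,-1.65,14.9,0,-0.025,0.513,0.09,-1.65,14.9,0,-0.025,0.513,0.09,-1.65,14.9,0,-0.025,0.513,0.09,-1.65,14.9,0,-0.025,0.513,0.09,-1.65,14.9,0,-0.025,0.513,0.09,-1.65,14.9,0,-0.025,0.513,0.09,-1.65,14.9,0,-0.025,0.513,0.09,-1.65,14.9,0,-0.025,0.513,0.09,-1.65,14.9,0,-0.025,0.513,0.09,-1.65,14.9,0,-0.025,0.513,0.09,-1.65,14.9,0,-0.025,0.513,0.09,-1.65,14.9,0])

```text
clock: 9.2
eef_pos: [494.7, 179.8, 160.4]
eef_rot: [3.141, 0.0, 0.103]
wrist_force: [0.3, -0.6, -0.5]
finger_gap: 70.1
finger_force: 0.0
```

```bash
python3 - <<'E'
from h import *
c,p,d=snap('side','s2'); W=cloud(c,d); n=np.array([-.2572,-.0285,.9659])
s=manip.read_state(); print(s['eef_pos'],s['eef_rot'])
P=np.array([523,-331,59.])+60*n
for _ in range(2): P,r,A,k=disc(W,P,n,24,rin=11)
print(P-60*n,r,A,k)
c,p,d=snap('wrist','w5'); W=cloud(c,d)
P=np.array([494,181.4,68.])
for _ in range(2): P,r,A,k=disc(W,P,[0,0,1],32,rin=11)
print(P,r,A,k)
P=np.array([485.5,81,78.])
for _ in range(2): P,r,A,k=disc(W,P,[0,0,1],28,rin=11)
print(P,r,A,k)
p=load('s2')[1]
cv2.imwrite('pics/crop2.png',cv2.resize(p[110:290,290:450],None,fx=3,fy=3,interpolation=cv2.INTER_CUBIC)[:,:,::-1])
E
```

```text
[494.74934518 179.85152674 160.46541945] [ 3.14152526e+00 -9.26479253e-05  1.03007735e-01]
  return _methods._mean(a, axis=axis, dtype=dtype,
  ret = ret.dtype.type(ret / rcount)
Traceback (most recent call last):
  File "h.py", line 28, in disc
    h=cv2.convexHull(L[:,:2].astype(np.float32))[:,0]
      ~~~~~~~~~~~~~~~~~~~~~~~~~~~~~~~~~~~~~~~~~~^^^^^
TypeError: 'NoneType' object is not subscriptable
```

View pics/s2.png

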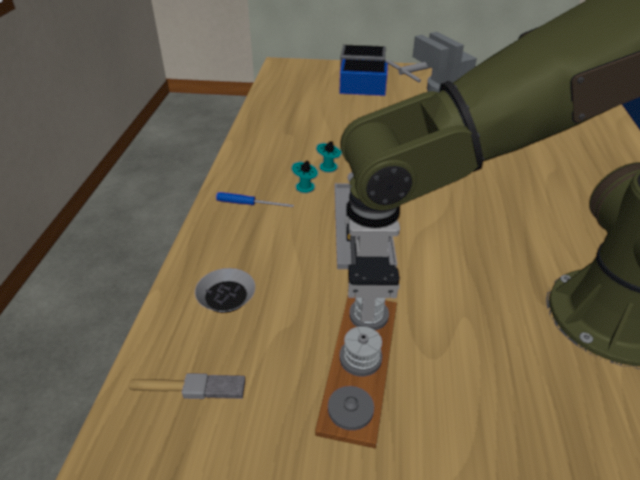

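```bash
python3 - <<'E'
from h import *
n=np.array([-.2572,-.0285,.9659])
c,p,d=snap('wrist','w5'); W=cloud(c,d)
for p0,r0 in (([494,181.4,68.],32),([485.5,81,78.],28)):
    P=np.array(p0)
    for _ in range(2): P,r,A,k=disc(W,P,[0,0,1],r0,rin=11)
    print(P,r,A,k)
c,p,d=snap('scene','sc2'); W=cloud(c,d)
try:
    P=np.array([523,-331,59.])+60*n
    for _ in range(2): P,r,A,k=disc(W,P,n,24,rin=11)
    print(P-60*n,r,A,k)
except Exception as e: print(e)
E
```

```text
[492.88993584 181.11088786  67.8030662 ] 31.956229277441505 [-0.00161691 -0.00064336] 5354
[485.33834088  80.08559941  77.83214239] 28.01008609929725 [-0.00093832 -0.00152439] 3992
[ 524.17821634 -329.31852781   61.22421609] 23.735867616339267 [-0.02169434 -0.01210096] 75
```

The side view shows the tall stand empty and the arm hiding the tray. Scene depth puts the tall wheel on the right peg within 0.5 mm, at seat height. Next is the wide wheel.

Request:
jog_arm(plan=[-0.001,0,-0.02,0,0,0,-0.001,0,-0.035,0,0,0,-0.001,0,-0.045,0,0,0,-0.001,0,-0.055,0,0,0,-0.001,0,-0.085,0,0,0,-0.001,0,-0.115,0,0,0,-0.001,0,-0.125,0,0,0,-0.001,0,-0.125,0,0,0,-0.001,0,-0.125,0,0,0], claw=0.088)

```text
clock: 10.25
eef_pos: [494.2, 181.3, 36.6]
eef_rot: [-3.141, -0.001, 0.105]
wrist_force: [-0.2, -0.3, 0.2]
finger_gap: 88.1
finger_force: 0.0
```

Request:
jog_arm(plan=[0,0,0,0,0,0,0,0,0,0,0,0,0,0,0,0,0,0,0,0,0,0,0,0,0,0,0,0,0,0,0,0,0,0,0,0], claw=0.05, force=20)

```text
clock: 10.85
eef_pos: [493.8, 181.3, 36.0]
eef_rot: [-3.142, -0.001, 0.105]
wrist_force: [-1.1, -0.7, 6.6]
finger_gap: 64.3
finger_force: 20.0
```

Request:
jog_arm(plan=[0,0,0.03,0,0,0,0,0,0.06,0,0,0,0,0,0.105,0,0,0,0,-0.41,0.105,1.65,-14.9,0,0,-0.41,0.105,1.65,-14.9,0,0,-0.41,0.105,1.65,-14.9,0,0,-0.41,0.105,1.65,-14.9,0,0,-0.41,0.105,1.65,-14.9,0,0,-0.41,0.105,1.65,-14.9,0,0,-0.41,0.105,1.65,-14.9,0,0,-0.41,0.105,1.65,-14.9,0,0,-0.41,0.105,1.65,-14.9,0,0,-0.41,0.105,1.65,-14.9,0,0,-0.41,0.0875,1.65,-14.9,0,0,-0.41,0.0875,1.65,-14.9,0,0,-0.41,0.0875,1.65,-14.9,0,0,-0.41,0.0875,1.65,-14.9,0])

```text
clock: 12.55
eef_pos: [493.9, -228.1, 123.7]
eef_rot: [-3.141, -0.262, 0.106]
wrist_force: [-0.2, 0.9, -1.2]
finger_gap: 64.7
finger_force: 20.0
```

```bash
python3 - <<'E'
from h import *
n=np.array([-.2572,-.0285,.9659])
c,p,d=snap('wrist','w6'); W=cloud(c,d); s=manip.read_state(); print(s['eef_pos'],s['eef_rot'],s['finger_gap'])
P=s['eef_pos']+n*32.5
for _ in range(2): P,r,A,k=disc(W,P,n,32,rin=11)
m=P-38*n; e=m-np.array([511.27,-227.03,59.67]); h=e@n
print('mouth',m,r,A,'height',h,'lateral',e-h*n)
E
```

```text
[ 493.89129898 -228.313197    123.7199037 ] [-3.14071012 -0.26240807  0.10558297] 64.28396074096374
mouth [ 494.71185638 -228.17743859  117.44344473] 32.461875872052744 [-0.00402662 -0.00127984] height 60.0948268071414 lateral [-1.10175417  0.56526398 -0.27214848]
```

View pics/w6.png

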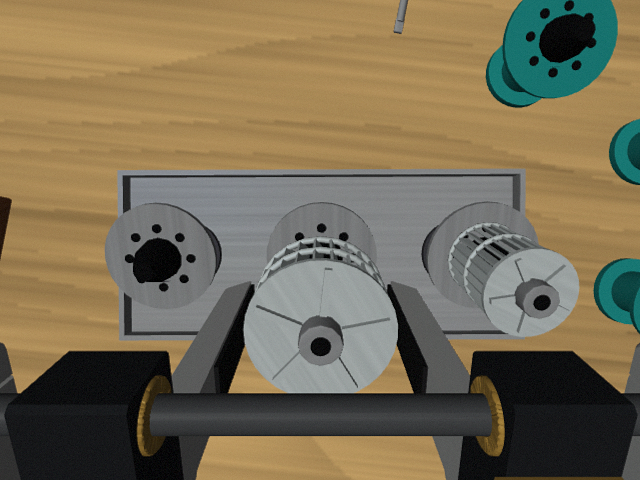

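The tall wheel sits on the right peg (hub at (540,300)), and the wide wheel is held over the middle peg, 1 mm off centre. I lower it.

Request:
jog_arm(plan=[0.004,0.0005,-0.0145,0,0,0,0.008,0.001,-0.029,0,0,0,0.012,0.001,-0.0435,0,0,0,0.0141,0.0015,-0.0512,0,0,0,0.0153,0.0015,-0.0555,0,0,0,0.0158,0.0015,-0.0575,0,0,0,0.0158,0.0015,-0.0575,0,0,0,0.0158,0.0015,-0.0575,0,0,0])

```text
clock: 13.4
eef_pos: [509.5, -227.5, 65.9]
eef_rot: [-3.141, -0.262, 0.105]
wrist_force: [-0.7, 0.2, -1.7]
finger_gap: 64.5
finger_force: 20.0
```

Request:
jog_arm(plan=[0.0003,0,-0.001,0,0,0,0.0005,0,-0.0018,0,0,0,0.0005,0,-0.0018,0,0,0])

```text
clock: 13.7
eef_pos: [510.0, -227.5, 65.4]
eef_rot: [-3.141, -0.263, 0.105]
wrist_force: [-12.2, 4.6, 20.0]
finger_gap: 64.8
finger_force: 20.0
```

Request:
jog_arm(plan=[0,0,0,0,0,0,0,0,0,0,0,0,0,0,0,0,0,0,0,0,0,0,0,0,0,0,0,0,0,0], claw=0.082)

```text
clock: 14.2
eef_pos: [509.8, -227.3, 63.5]
eef_rot: [-3.14, -0.262, 0.104]
wrist_force: [0.5, -0.5, -0.0]
finger_gap: 82.2
finger_force: 0.0
```

Request:
jog_arm(plan=[-0.013,-0.0015,0.0485,0,0,0,-0.026,-0.003,0.097,0,0,0,-0.026,-0.003,0.097,0,0,0,-0.025,0.3075,0.09,-1.65,14.9,0,-0.025,0.3075,0.09,-1.65,14.9,0,-0.025,0.3075,0.09,-1.65,14.9,0,-0.025,0.3075,0.09,-1.65,14.9,0,-0.025,0.3075,0.09,-1.65,14.9,0,-0.025,0.3075,0.09,-1.65,14.9,0,-0.025,0.3075,0.09,-1.65,14.9,0,-0.025,0.3075,0.09,-1.65,14.9,0,-0.025,0.3075,0.055,-1.65,14.9,0,-0.025,0.3075,0.02,-1.65,14.9,0,-0.025,0.3075,-0.015,-1.65,14.9,0,-0.025,0.3075,-0.0265,-1.65,14.9,0,-0.025,0.3075,-0.0265,-1.65,14.9,0,-0.025,0.3075,-0.0265,-1.65,14.9,0])

```text
clock: 15.9
eef_pos: [485.7, 79.6, 38.4]
eef_rot: [3.142, -0.002, 0.104]
wrist_force: [-0.2, 0.3, -0.3]
finger_gap: 81.8
finger_force: 0.0
```

Request:
jog_arm(plan=[0,0,0,0,0,0,0,0,0,0,0,0,0,0,0,0,0,0,0,0,0,0,0,0,0,0,0,0,0,0,0,0,0,0,0,0], claw=0.04, force=20)

```text
clock: 16.5
eef_pos: [485.1, 80.2, 37.7]
eef_rot: [3.142, -0.001, 0.105]
wrist_force: [-1.8, -0.4, 5.1]
finger_gap: 56.7
finger_force: 20.0
```

Request:
jog_arm(plan=[0,0,0.03,0,0,0,0,0,0.06,0,0,0,0,0,0.105,0,0,0,-0.002,-0.205,0.105,1.65,-14.9,0,-0.002,-0.205,0.105,1.65,-14.9,0,-0.002,-0.205,0.105,1.65,-14.9,0,-0.002,-0.205,0.105,1.65,-14.9,0,-0.002,-0.205,0.105,1.65,-14.9,0,-0.002,-0.205,0.105,1.65,-14.9,0,-0.002,-0.205,0.0875,1.65,-14.9,0,-0.002,-0.205,0.0875,1.65,-14.9,0,-0.002,-0.205,0.0875,1.65,-14.9,0,-0.002,-0.205,0.0875,1.65,-14.9,0])

```text
clock: 17.8
eef_pos: [483.1, -124.1, 125.3]
eef_rot: [-3.14, -0.262, 0.106]
wrist_force: [-0.7, -0.5, -0.7]
finger_gap: 56.7
finger_force: 20.0
```

```bash
python3 - <<'E'
from h import *
n=np.array([-.2572,-.0285,.9659])
c,p,d=snap('wrist','w7'); W=cloud(c,d); s=manip.read_state(); print(s['eef_pos'],s['eef_rot'],s['finger_gap'])
P=s['eef_pos']+n*40.8
for _ in range(2): P,r,A,k=disc(W,P,n,28,rin=11)
m=P-48*n; e=m-np.array([499.81,-122.7,59.59]); h=e@n
print('mouth',m,r,A,'height',h,'lateral',e-h*n)
E
```

```text
[ 483.16561734 -124.3131452   125.3216945 ] [-3.14048025 -0.26238173  0.1055918 ] 56.2565492419756
mouth [ 485.39506764 -123.84605364  117.67123626] 28.58458773997284 [-0.00594152 -0.00022462] height 59.840849237308845 lateral [0.97613407 0.55941057 0.28095999]
```

View pics/w7.png

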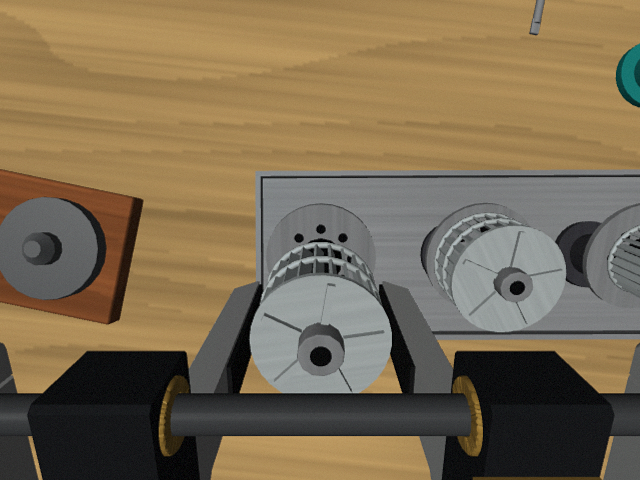

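The wide wheel sits on the middle peg (hub at (515,287)), and the middle-sized wheel is held over the left peg, 1 mm off. I lower it.

Request:
jog_arm(plan=[0.004,0.0005,-0.0145,0,0,0,0.0075,0.001,-0.029,0,0,0,0.011,0.001,-0.0435,0,0,0,0.0133,0.0015,-0.0512,0,0,0,0.0145,0.0015,-0.0555,0,0,0,0.0149,0.0015,-0.057,0,0,0,0.0149,0.0015,-0.057,0,0,0,0.0149,0.0015,-0.057,0,0,0])

```text
clock: 18.65
eef_pos: [497.9, -123.4, 68.2]
eef_rot: [-3.141, -0.262, 0.105]
wrist_force: [0.8, 0.6, -1.3]
finger_gap: 56.5
finger_force: 20.0
```

Request:
jog_arm(plan=[0.0003,0,-0.001,0,0,0,0.0005,0,-0.0018,0,0,0,0.0005,0,-0.0018,0,0,0])

```text
clock: 18.95
eef_pos: [498.5, -123.5, 67.3]
eef_rot: [-3.141, -0.263, 0.105]
wrist_force: [-11.5, 2.6, 17.9]
finger_gap: 56.6
finger_force: 20.0
```

Request:
jog_arm(plan=[0,0,0,0,0,0,0,0,0,0,0,0,0,0,0,0,0,0,0,0,0,0,0,0,0,0,0,0,0,0,-0.013,-0.0015,0.0485,0,0,0,-0.026,-0.003,0.097,0,0,0,-0.026,-0.003,0.097,0,0,0,-0.037,-0.1,0.289,-1.65,14.9,0,-0.037,-0.1,0.289,-1.65,14.9,0,-0.037,-0.1,0.289,-1.65,14.9,0,-0.037,-0.1,0.289,-1.65,14.9,0,-0.037,-0.1,0.289,-1.65,14.9,0,-0.037,-0.1,0.289,-1.65,14.9,0,-0.037,-0.1,0.289,-1.65,14.9,0], claw=0.075)

```text
clock: 20.45
eef_pos: [461.3, -223.3, 353.6]
eef_rot: [-3.141, 0.001, 0.104]
wrist_force: [-0.4, 0.6, -0.6]
finger_gap: 74.8
finger_force: 0.0
```

```bash
python3 - <<'E'
from h import *
np.set_printoptions(precision=3,suppress=True)
n=np.array([-.2572,-.0285,.9659])
c,p,d=snap('wrist','w8'); W=cloud(c,d); print(manip.read_state()['eef_pos'])
for s,h,r0 in (([499.81,-122.7,59.59],48,28),([511.27,-227.03,59.67],38,32),([522.96,-331.35,59.77],60,24)):
    P=np.array(s)+h*n
    for _ in range(2): P,r,A,k=disc(W,P,n,r0,rin=11)
    e=P-h*n-np.array(s); z=e@n
    print('r',r,'tilt',A,'height',z,'lateral',e-z*n,k)
E
```

```text
[ 461.142 -222.927  353.144]
r 27.982909442934222 tilt [-0.003 -0.001] height 0.13821507171852296 lateral [ 0.451 -0.817  0.096] 1783
r 31.892794477860157 tilt [-0.004 -0.001] height 0.07340055497818045 lateral [-0.754 -0.649 -0.22 ] 2315
r 24.00314484740165 tilt [-0.005 -0.004] height 0.08819574293940792 lateral [-0.161 -0.565 -0.06 ] 1310
```

View pics/w8.png

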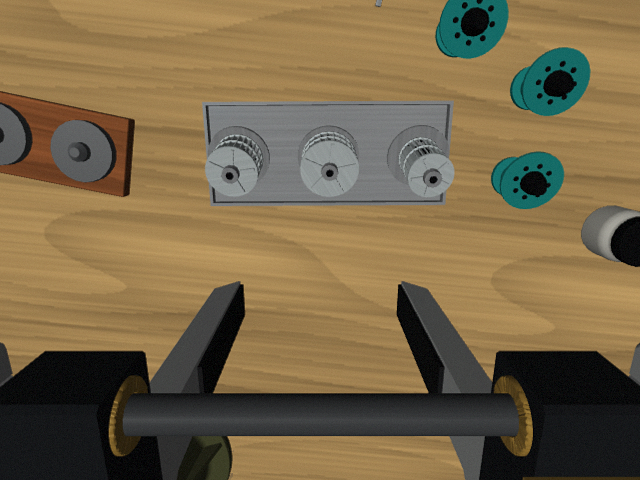

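All three wheels are seated flat: hubs at (230,175), (329,173) and (432,180), height within 0.15 mm, tilt within about 0.3°, centred within 1 mm. The arm is clear, so I hand in.

```bash
python3 -c "
from cell import manip; print(manip.sign_off())"
```

```text
the job is handed in; nothing more can be done
None
```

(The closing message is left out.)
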